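# Hold a manifold block on the vacuum leak tester

### The arm

A 6-joint arm with a two-finger parallel gripper is mounted at the origin on a cart in front of the work surface, level with it; the furniture and walls round the work are solid. World frame = base frame: x ahead of the robot, y to its left, z up, the work surface at z = 0. Lengths are in m, angles in rad, forces in N, time in s.
With the tool pointing down it reaches from about 0.425 to 0.95 m from the base axis. Payload 3.5 kg.
Tool frame: the origin (TCP) lies at the very end of the fingers, on their centre line; the grasp point (between the pads) lies 19 mm behind it (ctrl.grip_point_offset is the distance from the TCP to the grasp point, in m); z points along the fingers, y is the line along which they close (so a half turn about z gives the same grasp; the last joint's range is limited). The gripper opens to 85 mm and grips with 20 to 120 N. Pads are 22 mm wide; open, the fingers measure 114 mm over their backs; the gripper's body (76 mm by 85 mm) begins 54 mm behind the grasp point. The pads swing forward as they close: fully open they stand 13 mm farther back than shut.
Start: joints at [1.086, 0.286, 1.577, -0, 1.279, -0.15], TCP at [0.222, 0.638, 0.231] pointing down, gripper open.
Joint ranges: [-2.77, 2.77], [-0.9, 2.22], [0.21, 2.48], [-1.53, 4.67], [0.24, 2.81], [-2.84, 2.84]. Speed limits (rad/s): [2.79, 2.79, 3.14, 3.14, 3.14, 3.14].

### API

Orientations are given as a unit quaternion [x, y, z, w].
In Python, from plant import ctrl gives the robot as it stands. The module is installed in compiled form; this text tells all that it offers.
- The arm moves only by the shell command python3 -m pendant 'ROWS' [OPENING] [FORCE]. ROWS is JSON, a list of rows, each an object of numbers: "dx", "dy", "dz": the shift along the tool's x, y, z in cm; "twist": the turn about the tool's z in degrees. A call has 1 to 10 rows; each row is the pose to reach, as a shift and turn from the pose commanded when the call began, along the tool's axes at that moment; what a row does not reach only later rows make up. A row lasts 1/8 s, in which the tool goes at most 62.5 mm and 10.7 degrees, less where a joint would pass 70% of its speed; a pose out of reach is approached as far as the arm can. A call with a gripper value outside its range is refused whole. OPENING is the opening in per cent of the stroke, from 0 (shut) to 100 (fully open), set as the call begins (- or left out, the last holds). The fingers move at their own pace and stop on an object; FORCE is the grip in N (left out, the last holds). Time passes only in rows, so rows that repeat a pose let the fingers close. It gives the time, the measured TCP pose, the force, the opening and the grip force at its end, in the units of the state.
- ctrl.get_state(): the state, without advancing time (a new reading comes with each control period).
- ctrl.read_camera(name): name is "scene" or "top" or "wrist"; returns a dict with "img" (420x560x3 uint8, red, green, blue), "depth" (420x560 float32, m along the optical axis (not along the pixel's ray), 0 where there is no reading), "camera_matrix" (3x3 intrinsics, pixels), "xyz" and "rotation" of the camera in the world; the wrist camera has in their place "tool_from_camera" (4x4, takes a point from camera to tool coordinates, whose origin is the TCP and whose axes are the flange's). Camera axes: x right, y up, looking along -z (the intrinsics and any distortion apply to the point x, -y, -z); pixel columns grow to the right and rows downward; lengths in m; the calibration is good to about 2 mm. A picture is of the moment at which its call begins: read the wrist's pose just before it.
- ctrl.sign_off(): hands the job in; it is judged then, once.
The state is a dict: "time": time; "qpos": joint angles; "dq": joint speeds; "joint_efforts": joint torques, N m; "eef_pos": TCP position; "tcp_rot": TCP orientation; "contact_force": force on the tool from outside, world axes, zero at the start; "wrist_torque": the same for the moment, N m; "opening": opening from 0.0 (shut) to 1.0 (fully open); "finger_force": force on a finger pad.
Only numpy, scipy, OpenCV 4.12 (cv2) and the standard library are available. Lean on these libraries where they do the work, as an engineer would, in place of code of your own. Each camera call takes 0.05 s, during which the arm holds its last target. There are 200 camera calls.

### The job

Leak-check the white manifold block on the vacuum test stand: first turn the cock's lever from where it stands to half open (45 degrees, the middle mark), so that the suction is gentle. Then put the block into the nest, port face to the fence and bevelled edge to the open side, and press it with one firm diagonal push, down and towards the fence, until both rubber cups are squeezed in and it bears on the bed and the fence at once. Finish while still pressing it there; leave the lever at half open, and do not shift the timer or the bottles standing around.

Things in the scene. Friction and masses are not known exactly. Their poses are not given: they have to be found in the camera images.
- stand: the vacuum test stand, fixed: a grey plate, 220 mm (its x) by 275 mm (its y), with a grey anodised aluminium nest near its right front corner, a brass cock with a black lever at its left, a round gauge between them and a steel canister lying behind. The origin lies on the worktop below the centre of the nest's seat; its +x points from the open side of the nest to the fence, +y to the cock, z up. The plate reaches from x -68 to +153 mm, y -68 to +208 mm and is 8 mm high
- seat (a point): on the top of the nest's bed (20 mm above the worktop), where the centre of the block's underside comes when it is home; axes as the stand's. Beside it, at the fence end only (x +10 to +32 mm), stand two cheeks 18 mm high whose inner faces are 50 mm apart (y -25 and +25 mm) and flare out at their open ends; the 46 mm block goes between them. Elsewhere beside and behind the block the bed is open
- bed: the grey aluminium bed plate of the nest, 104 x 92 mm, its top 20 mm above the worktop. Origin under its middle: 8 mm above the worktop, x and y of the seat. The bed, fence, cheeks and both cups are smooth: the block slides easily on them (friction about 0.2)
- fence: the upright grey aluminium fence of the nest, 92 mm wide, 14 mm thick, rising 46 mm above the bed; the face towards the block is at x = +32 mm from the seat. Same origin and axes as the stand
- cup_low (a joint): how far the rubber cup in the bed, at the seat's centre, is pressed in (m). Free (0) it stands 3 mm proud of the bed and lifts the block off it; 0.003 = flush. It pushes back with 3 N at 0, rising to 6 N when flush
- cup_back (a joint): the same for the rubber cup in the fence, 20 mm above the bed in the middle of the fence: 0 stands 3 mm proud of the fence face, 0.003 = flush; 2 N at 0, 4 N when flush. To seat the block, push it towards the fence and down at once, 11 to 15 N each way; less does not overcome cups and friction
- cock (a joint): angle of the cock's lever (rad): 0 shut, the lever points to the stand's -x (away from the fence); grows clockwise seen from above; pi/2 fully open, the lever points to the stand's +y; half open is 0.785. Starts between 0 and 0.3. Friction (0.07 N m) holds it where it is left
- cock_axis (a point): on the turning axis of the lever, which is vertical, at the lever's mid height (68 mm above the worktop): x +60, y +145 mm in the stand's frame
- cock_grip (a point): middle of the lever's black grip, 62 mm from the axis. The grip is 52 mm long, 12 mm wide, 16 mm high, with nothing under it but the stand's plate 50 mm lower. The point's own x axis points along the lever from its tip to the turning axis
- block: the white plastic manifold block, 64 mm (x) by 46 mm (y) by 46 mm high, 0.13 to 0.27 kg, loose on the worktop to the right of the stand, upright. Origin at the centre of its underside. Its +x face carries the port (a steel ring with a dark hole); the upper edge at its -x end has a 14 mm bevel at 45 degrees across the whole width. Its port face looks roughly the same way as the stand's +x at the start (within 0.8 rad)
- block_port (a point): centre of the port in the block's +x face, 20 mm above its underside
- block_bevel (a point): centre of the bevel's face: x -25 mm, 39 mm above the underside; a push here, square to the bevel, presses down and towards +x at once
- timer: flat bench timer, 60 x 70 x 16 mm, standing left in front of the stand; leave it alone. Origin under its middle
- dropper: brown dropper bottle, 30 mm across, 78 mm high, to the right of the stand; leave it alone. Origin under its middle
- reagent_bottle_02: small white bottle, 20 mm across, 54 mm high, right of the stand; leave it alone. Origin under its middle
- reagent_bottle_03: small white bottle like the other, right of the stand; leave it alone
- reagent_bottle_05: small white bottle like the others, right of the stand; leave it alone
There are look-alikes about, which are no part of the job. Several things have the shape of the block; the one meant has the colours described above.

How it is judged:
By the outcome, as a careful person would: the job done as asked, in the order asked, and still so for the second after the job is handed in, while the arm keeps its last pose, push and grip.
It also fails if it takes over 72 s, if anything falls off the work surface, if the arm or the gripper's body presses on something with over 40 N, if the wrist force passes 120 N, or if a joint passes its speed limit or range.

## Working session

There is one attempt and no reset: what is moved stays moved. The work goes in short steps, Python scripts to look and compute and a shell command to move; the robot and the scene stay as the last step left them, time stands still between calls to the robot, and variables do not carry over. Pictures are saved under pics/ and viewed, at most 10 in all, crops included, and the job is handed in when it is done.

```bash
mkdir -p pics
cat > h.py <<'E'
import numpy as np, cv2
from scipy.spatial.transform import Rotation as R
from plant import ctrl
def shot(n):
    s=ctrl.get_state(); c=ctrl.read_camera(n)
    if n=='wrist':
        T=np.eye(4);T[:3,:3]=R.from_quat(s['tcp_rot']).as_matrix();T[:3,3]=s['eef_pos']
        M=T@np.array(c['tool_from_camera'])
    else:
        M=np.eye(4);r=np.array(c['rotation']);M[:3,:3]=r if r.shape==(3,3) else R.from_quat(r).as_matrix();M[:3,3]=c['xyz']
    K=np.array(c['camera_matrix']);h,w=c['depth'].shape
    v,u=np.mgrid[:h,:w];d=c['depth']
    P=np.stack([(u-K[0,2])/K[0,0]*d,-(v-K[1,2])/K[1,1]*d,-d],-1)@M[:3,:3].T+M[:3,3]
    np.savez('last_%s.npz'%n,img=c['img'],P=P,d=d,M=M,K=K)
    return c['img'],P,d
def save(img,f,s=1):
    cv2.imwrite('pics/'+f,cv2.resize(img[:,:,::-1],None,fx=s,fy=s,interpolation=cv2.INTER_CUBIC))
E
python3 - <<'E'
from h import *
print({k:np.round(v,3) for k,v in ctrl.get_state().items()})
for n in('top','scene'):
    i,P,d=shot(n); save(i,n+'1.png',1.4); print(np.load('last_%s.npz'%n)['M'].round(3), ctrl.read_camera(n).keys())
E
```

```text
{'time': np.float64(0.0), 'qpos': array([ 1.086,  0.287,  1.578,  0.   ,  1.279, -0.15 ]), 'dq': array([ 0.001, -0.001,  0.   ,  0.   ,  0.002, -0.002]), 'joint_efforts': array([ 3.0000e-03, -4.0598e+01, -2.9263e+01,  0.0000e+00,  6.0000e-03,
        0.0000e+00]), 'eef_pos': array([0.221, 0.637, 0.23 ]), 'tcp_rot': array([ 0.167,  0.986, -0.001, -0.   ]), 'contact_force': array([-0.166, -0.216, -0.528]), 'wrist_torque': array([-0.043,  0.058,  0.052]), 'finger_force': np.float64(0.0), 'opening': np.float64(1.005)}
[[-0.01   0.986 -0.164  0.317]
 [-1.    -0.01   0.002  0.003]
 [ 0.     0.164  0.986  1.33 ]
 [ 0.     0.     0.     1.   ]] dict_keys(['img', 'depth', 'camera_matrix', 'xyz', 'rotation'])
[[ 0.789  0.256 -0.558 -0.13 ]
 [-0.614  0.312 -0.725 -0.821]
 [-0.012  0.915  0.403  0.544]
 [ 0.     0.     0.     1.   ]] dict_keys(['img', 'depth', 'camera_matrix', 'xyz', 'rotation'])
```

View pics/top1.png

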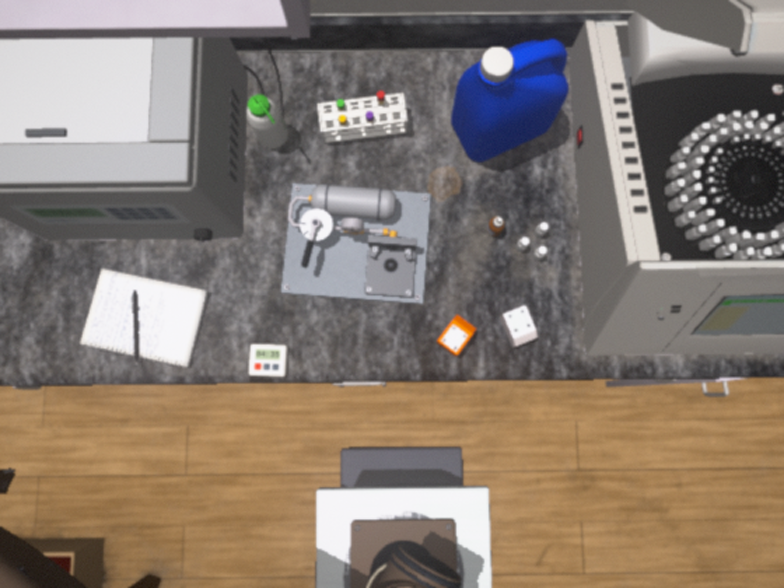

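View pics/scene1.png

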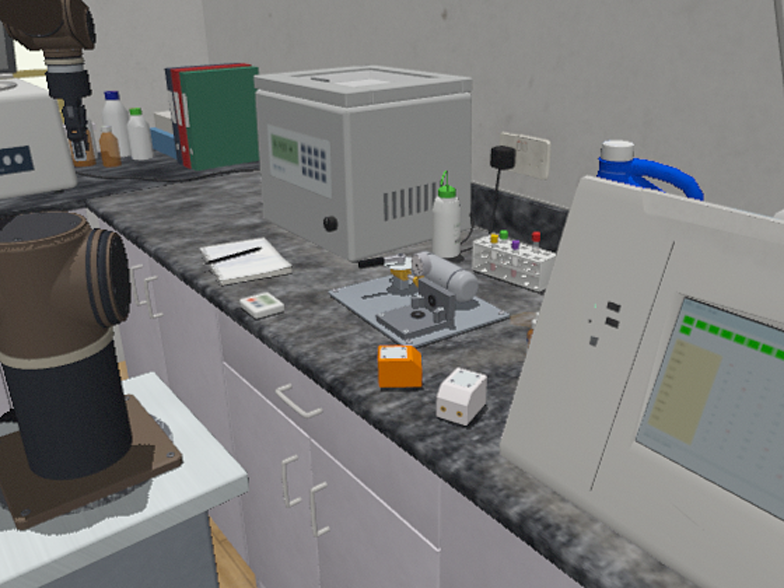

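The candidates for the block are the white one at top-view (520,325) and the orange one at (457,335), which is a look-alike. The white timer at (267,360) is flat. I choose the white block. The lever grip is near (307,252) and the nest is at (390,265). The bottles are at (498,225), (525,243), (543,229) and (541,252).

Run:
```python
from h import *
z=np.load('last_top.npz');P=z['P'];img=z['img'];Z=P[...,2]
v,u=np.mgrid[:420,:560]
def rect(m,n):
    m=m.astype(np.uint8);k,l,s,c=cv2.connectedComponentsWithStats(m)
    j=1+np.argmax(s[1:,4]);q=P[l==j]
    r=cv2.minAreaRect((q[:,:2]*1000).astype(np.float32));print(n,s[j],'c',np.round(r[0],1),'size',np.round(r[1],1),'ang',round(r[2],2),'z',np.median(q[:,2]).round(4))
def box(a,b,c,d):return (u>a/1.4)&(u<b/1.4)&(v>c/1.4)&(v<d/1.4)
print('table',np.median(Z[box(440,560,260,300)]))
st=box(275,440,175,310)
rect(st&(Z>.004)&(Z<.2),'stand all')
rect(st&(Z>.015)&(Z<.026)&box(355,430,230,310),'bed')
rect(st&(Z>.055)&(Z<.075)&box(360,425,230,260),'fence')
dark=img.max(-1)<60
rect(st&dark&(Z>.05)&(Z<.09),'grip')
rect(box(495,545,300,350)&(Z>.04),'block top')
rect(box(430,480,310,360)&(Z>.04),'orange top')
rect(box(245,290,340,380)&(Z>.008),'timer')
for b in[(485,510,210,240),(515,533,234,252),(535,552,220,238),(533,552,243,262)]: rect(box(*b)&(Z>.03),'bottle')
rect(box(440,580,30,165)&(Z>.1),'jug')
a=img[205:255,300:400]; save(np.vstack([np.hstack([img[125:225,195:315]]),img[175:275,295:415]]),'crop2.png',3)
```

```text
table -0.0001425129755212584
stand all [ 199  130  109   88 7639] c [614.6  89.5] size [287.4 231.1] ang 85.17 z 0.0124
bed [ 260  176   37   36 1025] c [553.1  20.5] size [91.9 92.9] ang 84.92 z 0.0202
fence [262 168  36   9 208] c [603.9  15.8] size [91.7 15.2] ang 84.6 z 0.0656
grip [280 176   1   1   1] c [595.   14.9] size [0. 0.] ang 0.0 z 0.0502
block top [359 218  24  26 382] c [ 400.6 -113.4] size [ 57.5 282. ] ang 24.2 z 0.0456
orange top [312 227  27  27 375] c [377.5 -64.1] size [ 45.8 178.4] ang 53.19 z 0.0458
timer [177 246  28  23 603] c [370.9 143.8] size [293.8  65.6] ang 81.43 z 0.0163
bottle [349 155  11  12 106] c [ 637.1 -182.2] size [28.7 25.4] ang 61.15 z 0.0474
bottle [370 169   8   9  49] c [ 602.  -232.8] size [16.9 15.6] ang 44.46 z 0.0506
bottle [383 159   9   9  52] c [ 473.2 -139.8] size [ 18.8 424.1] ang 50.09 z 0.051
bottle [382 176   8   8  51] c [ 583.5 -264.9] size [16.9 16.7] ang 43.96 z 0.0483
jug [ 324   28   82   76 4475] c [648.1 -83.1] size [181.4 660.8] ang 60.02 z 0.2221
```

View pics/crop2.png

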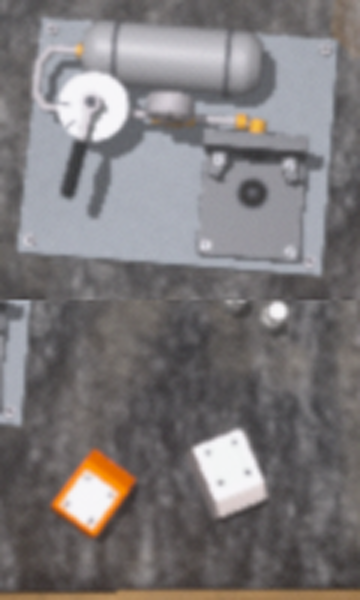

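The crop shows the white block at top-view (520,325), with its bevel towards the robot. The cock's lever points down the image from the white dial, and the nest opens towards the robot. I'll fly to the stand and look from near.

```bash
cat >> h.py <<'E'
def to(xyz,yang=None):
    """shift (cm, tool axes) and twist (deg) to TCP xyz with tool-y axis at world angle yang (deg, mod 180)"""
    s=ctrl.get_state();Rm=R.from_quat(s['tcp_rot']).as_matrix()
    d=Rm.T@(np.array(xyz)-s['eef_pos'])*100
    c=np.degrees(np.arctan2(Rm[1,1],Rm[0,1]))
    t=0 if yang is None else -((yang-c+90)%180-90)
    print('d',d.round(2),'twist',round(t,1),'cur y-ang',round(c,1),'q6',s['qpos'][5].round(2),'t',s['time'].round(2))
E
python3 - <<'E'
from h import *
c=ctrl.read_camera('wrist');print(np.round(c['tool_from_camera'],3),c['camera_matrix'])
to([.46,.12,.27],85)
E
```

```text
[[-0.     0.954  0.298  0.077]
 [ 1.     0.     0.     0.001]
 [ 0.     0.298 -0.954 -0.142]
 [ 0.     0.     0.     1.   ]] [[316.83243841   0.         283.13689119]
 [  0.         316.83243841 208.71331285]
 [  0.           0.           1.        ]]Traceback (most recent call last):
  File "<stdin>", line 3, in <module>
  File "h.py", line 24, in to
    print('d',d.round(2),'twist',round(t,1),'cur y-ang',round(c,1),'q6',s['qpos'][5].round(2),'t',s['time'].round(2))
                                                                                                  ^^^^^^^^^^^^^^^
AttributeError: 'float' object has no attribute 'round'
```

```bash
sed -i "s/s\['time'\].round(2)/round(float(s['time']),2)/" h.py
python3 - <<'E'
from h import *
to([.46,.12,.27],85)
E
```

```text
d [-39.51 -41.03  -3.9 ] twist -14.2 cur y-ang 70.8 q6 -0.15 t 0.25
```

```bash
python3 -m pendant '[{"dx":-39.5,"dy":-41,"dz":-3.9,"twist":-14},{"dx":-39.5,"dy":-41,"dz":-3.9,"twist":-14},{"dx":-39.5,"dy":-41,"dz":-3.9,"twist":-14},{"dx":-39.5,"dy":-41,"dz":-3.9,"twist":-14},{"dx":-39.5,"dy":-41,"dz":-3.9,"twist":-14},{"dx":-39.5,"dy":-41,"dz":-3.9,"twist":-14},{"dx":-39.5,"dy":-41,"dz":-3.9,"twist":-14},{"dx":-39.5,"dy":-41,"dz":-3.9,"twist":-14},{"dx":-39.5,"dy":-41,"dz":-3.9,"twist":-14},{"dx":-39.5,"dy":-41,"dz":-3.9,"twist":-14}]' 100
python3 - <<'E'
from h import *
i,P,d=shot('wrist');save(i,'w3.png',1.4);to([.46,.12,.27],85)
i,P,d=shot('top')
E
```

```text
time: 1.5
eef_pos: [0.4614, 0.1174, 0.2708]
tcp_rot: [0.048, 0.999, -0.0, 0.001]
contact_force: [1.0, -0.1, 0.2]
opening: 0.996
finger_force: 0.0
d [0.12 0.16 0.06] twist -0.4 cur y-ang 84.6 q6 -1.44 t 1.55
```

View pics/w3.png

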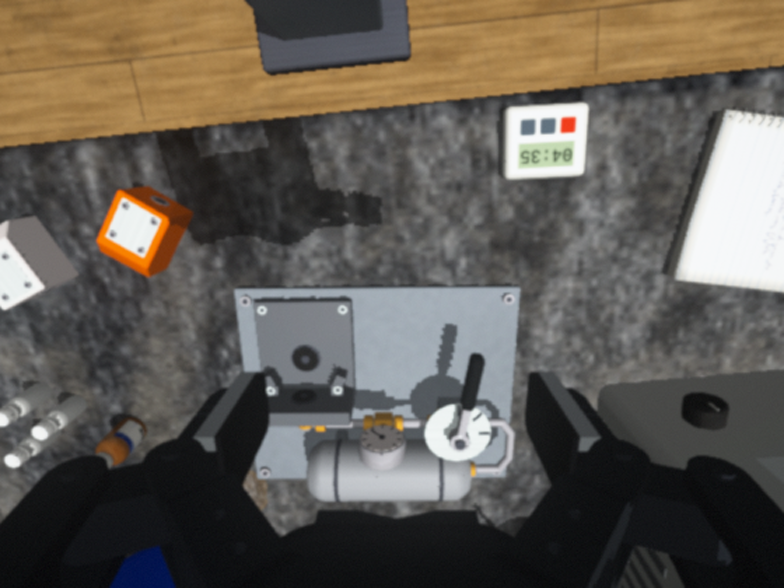

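The wrist view shows the lever's grip at (473,380), the dial at (458,432), the nest's cup at (305,357), the orange look-alike at (145,230), and the white block at the left edge (20,270).

```bash
cat > fit.py <<'E'
from h import *
for n in('wrist','top'):
    z=np.load('last_%s.npz'%n);P=z['P'];img=z['img'].astype(int);Z=P[...,2];XY=P[...,:2]*1000
    a=np.radians(-5.0)
    def big(m):
        k,l,s,c=cv2.connectedComponentsWithStats(m.astype(np.uint8));return l==1+np.argmax(s[1:,4])
    near=(np.abs(P[...,0]-.555)<.09)&(np.abs(P[...,1]-.02)<.08)
    bed=big(near&(Z>.016)&(Z<.024));r=cv2.minAreaRect(XY[bed].astype(np.float32))
    fe=big(near&(Z>.060)&(Z<.070));rf=cv2.minAreaRect(XY[fe].astype(np.float32))
    print(n,'bed',np.round(r[0],1),np.round(r[1],1),round(r[2],2),'fence',np.round(rf[0],1),np.round(rf[1],1),round(rf[2],2))
    hole=near&(img.max(-1)<50)&(Z>.012)&(Z<.03);hole&=np.hypot(P[...,0]-.552,P[...,1]-.02)<.03
    print(' cup',np.median(P[hole],0).round(4),hole.sum())
    pl=(Z>.004)&(Z<.07)&(P[...,0]>.4)&(P[...,0]<.75)&(P[...,1]>-.1)&(P[...,1]<.25)
    pl=big(pl);q=XY[pl]; rp=cv2.minAreaRect(q.astype(np.float32));print(' plate',np.round(rp[0],1),np.round(rp[1],1),round(rp[2],2))
    g=big((img.max(-1)<70)&(Z>.06)&(Z<.09)&(np.abs(P[...,0]-.57)<.08)&(np.abs(P[...,1]-.15)<.08))
    rg=cv2.minAreaRect(XY[g].astype(np.float32));print(' grip',np.round(rg[0],1),np.round(rg[1],1),round(rg[2],2),np.median(Z[g]).round(4))
E
python3 fit.py
```

```text
wrist bed [556.5  20.5] [92.2 99.6] 84.81 fence [604.2  25.3] [74.  14.2] 84.7
 cup [0.5642 0.0183 0.0223] 139
 plate [613.5  85.8] [274.9 220.4] 84.95
 grip [578.8 172.4] [10.5 50.7] 75.78 0.0746
top bed [553.   20.3] [91.7 91.7] 85.15 fence [604.1  15.7] [91.6 15.1] 85.03
 cup [nan nan nan] 0
 plate [613.9  86.2] [286.2 227.9] 82.91
  return _methods._mean(a, axis=axis, dtype=dtype,
  ret = um.true_divide(
Traceback (most recent call last):
  File "fit.py", line 15, in <module>
    g=big((img.max(-1)<70)&(Z>.06)&(Z<.09)&(np.abs(P[...,0]-.57)<.08)&(np.abs(P[...,1]-.15)<.08))
  File "fit.py", line 6, in big
    k,l,s,c=cv2.connectedComponentsWithStats(m.astype(np.uint8));return l==1+np.argmax(s[1:,4])
                                                                             ~~~~~~~~~^^^^^^^^^
ValueError: attempt to get argmax of an empty sequence
```

Run:
```python
from h import *
z=np.load('last_wrist.npz');P=z['P']
for n in('top','wrist'):
    P=np.load('last_%s.npz'%n)['P']
    m=(P[...,1]>.2)&(P[...,1]<.5)&(P[...,0]>.45)&(P[...,0]<.8)&(P[...,2]>.05)
    print(P[m].min(0) if m.any() else 0,np.percentile(P[m],[1,5],0) if m.any() else 0)
    m=(abs(P[...,0]-.64)<.06)&(abs(P[...,1]-.12)<.1)&(P[...,2]<.15);print('max z',np.percentile(P[m][:,2],99))
to([.578,.173,.100],76)
to([.578,.173,.050],76)
```

```text
[0.60176534 0.20003339 0.05000322] [[0.60724755 0.20696468 0.0645447 ]
 [0.60860061 0.23326309 0.10692189]]
max z 0.09769311682706346
[0.60166279 0.30144002 0.05000315] [[0.60309215 0.3023878  0.05126747]
 [0.60546559 0.30293515 0.05632659]]
max z 0.09695261618862255
d [-11.23   6.38  17.03] twist 8.7 cur y-ang 84.7 q6 -1.44 t 1.6
d [-11.23   6.38  22.03] twist 8.7 cur y-ang 84.7 q6 -1.44 t 1.6
```

```bash
python3 -m pendant '[{"dx":-11.2,"dy":6.4,"dz":12,"twist":8.7},{"dx":-11.2,"dy":6.4,"dz":12,"twist":8.7},{"dx":-11.2,"dy":6.4,"dz":15,"twist":8.7},{"dx":-11.2,"dy":6.4,"dz":17,"twist":8.7},{"dx":-11.2,"dy":6.4,"dz":17,"twist":8.7},{"dx":-11.2,"dy":6.4,"dz":19.5,"twist":8.7},{"dx":-11.2,"dy":6.4,"dz":22,"twist":8.7},{"dx":-11.2,"dy":6.4,"dz":22,"twist":8.7}]' 45
python3 - <<'E'
from h import *
to([.578,.173,.050],76);i,P,d=shot('wrist');save(i,'w4.png',1.2)
E
```

```text
time: 2.6
eef_pos: [0.5761, 0.175, 0.0504]
tcp_rot: [0.12, 0.993, -0.0, -0.001]
contact_force: [-0.2, 0.2, -0.1]
opening: 0.449
finger_force: 0.0
d [-0.24 -0.15  0.04] twist 0.2 cur y-ang 76.2 q6 -1.2 t 2.6
```

View pics/w4.png

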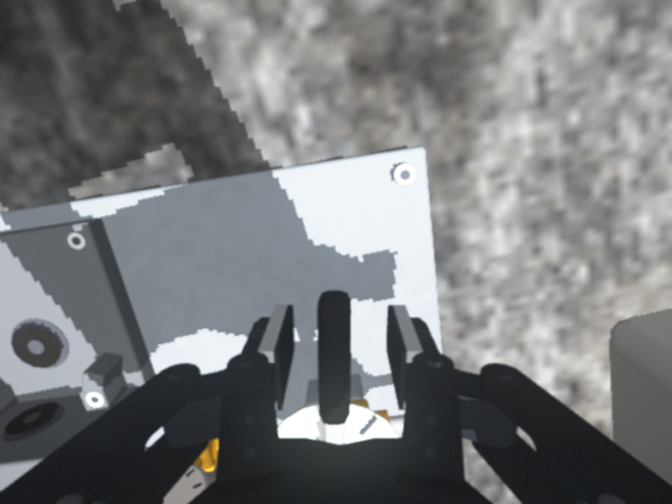

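The grip at (335,350) lies between the pads, at (280,350) and (400,340), so I'll close on it.

```bash
python3 -m pendant '[{"dz":0},{"dz":0},{"dz":0},{"dz":0}]' 0 35
python3 - <<'E'
from h import *
s=ctrl.get_state();Rm=R.from_quat(s['tcp_rot']).as_matrix();p=s['eef_pos'][:2]*1000
ax=np.array([637.4,158.7]);v=p-ax;print(np.hypot(*v),np.degrees(np.arctan2(v[1],v[0])),s['contact_force'])
to([.578,.173,.05],40)
for t in(9,18,27,36,36.2):
    r=np.radians(-t);q=ax+np.array([[np.cos(r),-np.sin(r)],[np.sin(r),np.cos(r)]])@v
    print(t,(Rm.T@np.r_[q-p,0]/10).round(2))
E
```

```text
62.28248407083533 164.8309910766893 [ 0.02061714 -1.23789916  0.98698524]
d [-0.12 -0.18  0.17] twist 36.2 cur y-ang 76.2 q6 -1.2 t 2.65
9 [-0.1   0.97  0.  ]
18 [-0.35  1.92  0.  ]
27 [-0.75  2.81  0.  ]
36 [-1.28  3.63  0.  ]
36.2 [-1.29  3.65  0.  ]$[0]: bad value
```

```bash
python3 -m pendant '[{"dx":0.01},{"dx":0.01},{"dx":0.01},{"dx":0.01}]' 0 35
python3 - <<'E'
from h import *
s=ctrl.get_state();Rm=R.from_quat(s['tcp_rot']).as_matrix();p=s['eef_pos'][:2]*1000
ax=np.array([637.4,158.7]);v=p-ax;print(np.hypot(*v),np.degrees(np.arctan2(v[1],v[0])),s['contact_force'])
to([.578,.173,.05],40)
E
```

```text
62.28248407083533 164.8309910766893 [ 0.02061714 -1.23789916  0.98698524]
d [-0.12 -0.18  0.17] twist 36.2 cur y-ang 76.2 q6 -1.2 t 2.65$[0]: bad value
```

```bash
python3 -m pendant '[{"dx":0,"dy":0,"dz":0,"twist":0},{"dx":0,"dy":0,"dz":0,"twist":0},{"dx":0,"dy":0,"dz":0,"twist":0},{"dx":0,"dy":0,"dz":0,"twist":0}]' 0 35
python3 - <<'E'
from h import *
s=ctrl.get_state();Rm=R.from_quat(s['tcp_rot']).as_matrix();p=s['eef_pos'][:2]*1000
ax=np.array([637.4,158.7]);v=p-ax;print(np.hypot(*v),np.degrees(np.arctan2(v[1],v[0])),s['contact_force'])
to([.578,.173,.05],40)
E
```

```text
time: 3.15
eef_pos: [0.5783, 0.1737, 0.0526]
tcp_rot: [0.121, 0.993, -0.0, 0.001]
contact_force: [-3.3, -3.7, 6.9]
opening: 0.135
finger_force: 33.8
60.9327881516502 165.7968724049616 [-3.26658236 -3.71425401  6.88100293]
d [ 0.02 -0.07  0.26] twist 36.1 cur y-ang 76.1 q6 -1.2 t 3.15
```

```bash
python3 -m pendant '[{"dx":-0.03,"dy":0.5,"dz":0,"twist":4.5},{"dx":-0.1,"dy":0.97,"dz":0,"twist":9},{"dx":-0.21,"dy":1.45,"dz":0,"twist":13.5},{"dx":-0.35,"dy":1.92,"dz":0,"twist":18},{"dx":-0.54,"dy":2.37,"dz":0,"twist":22.5},{"dx":-0.75,"dy":2.81,"dz":0,"twist":27},{"dx":-1.0,"dy":3.23,"dz":0,"twist":31.5},{"dx":-1.28,"dy":3.64,"dz":0,"twist":36.1},{"dx":-1.28,"dy":3.64,"dz":0,"twist":36.1},{"dx":-1.28,"dy":3.64,"dz":0,"twist":36.1}]'
python3 - <<'E'
from h import *
s=ctrl.get_state();p=s['eef_pos'][:2]*1000
v=p-np.array([637.4,158.7]);print(np.hypot(*v),np.degrees(np.arctan2(v[1],v[0])))
to([.5975,.2062,.05],40)
E
```

```text
time: 4.4
eef_pos: [0.5996, 0.2062, 0.0527]
tcp_rot: [0.423, 0.906, 0.0, 0.001]
contact_force: [-1.8, -2.7, 6.4]
opening: 0.134
finger_force: 35.1
60.6663173308402 128.53461441131344
d [ 0.14 -0.16  0.27] twist -0.0 cur y-ang 40.0 q6 -0.53 t 4.4
```

```bash
python3 -m pendant '[{"dx":0,"dy":0,"dz":0,"twist":0},{"dx":0,"dy":0,"dz":0,"twist":0},{"dx":0,"dy":0,"dz":0,"twist":0},{"dx":0,"dy":0,"dz":-5,"twist":0},{"dx":0,"dy":0,"dz":-10,"twist":0},{"dx":3,"dy":-4,"dz":-18,"twist":-20},{"dx":6,"dy":-8,"dz":-20,"twist":-40},{"dx":6,"dy":-8,"dz":-20,"twist":-40},{"dx":6,"dy":-8,"dz":-20,"twist":-40},{"dx":6,"dy":-8,"dz":-20,"twist":-40}]' 45
python3 - <<'E'
from h import *
i,P,d=shot('wrist');save(i,'w5.png',1.2);shot('top')
to([.5975,.2062,.05],40)
E
sed -i 's/^for n in.*/for n in ("wrist",):/; s/-.57)<.08/-.6)<.07/; s/-.15)<.08/-.19)<.08/' fit.py; python3 fit.py
```

```text
time: 5.65
eef_pos: [0.4985, 0.201, 0.2505]
tcp_rot: [0.088, 0.996, 0.0, 0.0]
contact_force: [0.0, 0.1, 0.4]
opening: 0.449
finger_force: 0.0
d [-9.65  2.26 19.98] twist 39.9 cur y-ang 79.9 q6 -1.2 t 5.75
wrist bed [558.3  20.3] [ 93.2 102.6] 84.6 fence [604.2  16.8] [92.6 15.3] 85.05
 cup [0.5644 0.0194 0.0225] 190
 plate [614.   86.4] [277.  220.6] 84.91
 grip [600.3 204. ] [11.  54.4] 38.57 0.0743
```

View pics/w5.png

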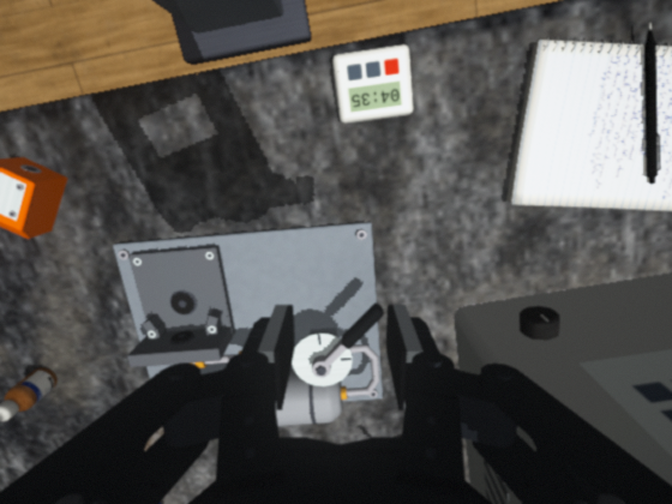

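The lever now reads about 45–46° from two cues, pointing at (360,325) from the dial at (320,368). That is half open. Next is the block.

Run:
```python
from h import *
z=np.load('last_top.npz');P=z['P'];img=z['img'].astype(int)
b=np.median(P[228:236,366:374].reshape(-1,3),0);print('block',b)
to([.38,b[1],.25],90)
```

```text
block [ 0.44625464 -0.21631009  0.04543829]
d [  4.36 -43.15   0.  ] twist -10.1 cur y-ang 79.9 q6 -1.2 t 5.75
```

```bash
python3 -m pendant '[{"dx":2.4,"dy":-42.8,"dz":0,"twist":-10},{"dx":2.4,"dy":-42.8,"dz":0,"twist":-10},{"dx":2.4,"dy":-42.8,"dz":0,"twist":-10},{"dx":2.4,"dy":-42.8,"dz":0,"twist":-10},{"dx":2.4,"dy":-42.8,"dz":0,"twist":-10},{"dx":2.4,"dy":-42.8,"dz":0,"twist":-10},{"dx":2.4,"dy":-42.8,"dz":0,"twist":-10},{"dx":2.4,"dy":-42.8,"dz":0,"twist":-10},{"dx":2.4,"dy":-42.8,"dz":0,"twist":-10},{"dx":2.4,"dy":-42.8,"dz":0,"twist":-10}]' 100
cat > blk.py <<'E'
from h import *
z=np.load('last_wrist.npz');P=z['P'];img=z['img'].astype(int)
m=(abs(P[...,2]-.0455)<.004)&(img.min(-1)>120)&(np.hypot(P[...,0]-.446,P[...,1]+.216)<.07)
k,l,s,c=cv2.connectedComponentsWithStats(m.astype(np.uint8));q=P[l==1+np.argmax(s[1:,4])]
r=cv2.minAreaRect((q[:,:2]*1000).astype(np.float32));print(np.round(r[0],1),np.round(r[1],1),r[2],cv2.boxPoints(r).round(1).tolist())
m=(P[...,2]>.025)&(P[...,2]<.055)&(np.hypot(P[...,0]-.446,P[...,1]+.216)<.07)
k,l,s,c=cv2.connectedComponentsWithStats(m.astype(np.uint8));q=P[l==1+np.argmax(s[1:,4])]
r=cv2.minAreaRect((q[:,:2]*1000).astype(np.float32));print('whole',np.round(r[0],1),np.round(r[1],1),r[2],cv2.boxPoints(r).round(1).tolist())
E
python3 - <<'E'
from h import *
i,P,d=shot('wrist');save(i,'w6.png',1.2)
E
python3 blk.py
```

```text
time: 7.0
eef_pos: [0.4013, -0.2152, 0.2501]
tcp_rot: [-0.001, 1.0, 0.0, -0.0]
contact_force: [-0.2, -0.1, 0.4]
opening: 1.001
finger_force: 0.0
[ 448.9 -219.9] [55.3 46. ] 21.258098602294922 [[414.79998779296875, -208.39999389648438], [431.3999938964844, -251.39999389648438], [483.0, -231.3000030517578], [466.29998779296875, -188.39999389648438]]
whole [ 444.5 -221.5] [64.5 46.2] 21.145889282226562 [[406.1000061035156, -211.60000610351562], [422.79998779296875, -254.60000610351562], [483.0, -231.39999389648438], [466.29998779296875, -188.3000030517578]]
```

View pics/w6.png

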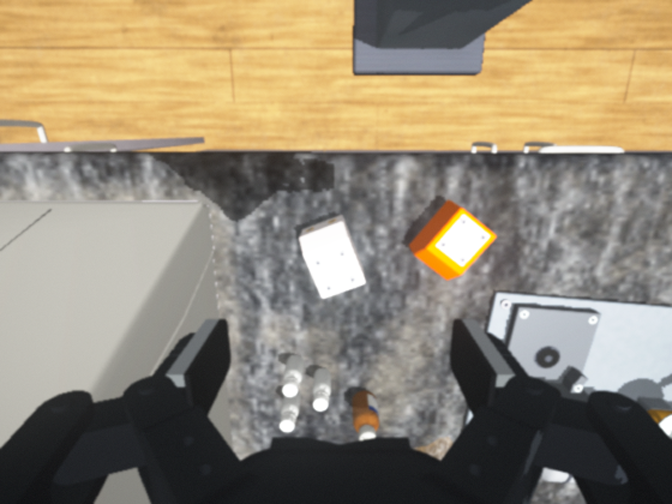

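The white block's top is at (332,255), with the bevel at its upper end (320,225) nearest the robot. The pose is (444.5,-221.5) mm, yaw 21°, and the sizes match.

Run:
```python
from h import *
z=np.load('last_wrist.npz');P=z['P']
for Zr in((.03,.1),(.1,.2),(.2,.4)):
    m=(P[...,2]>Zr[0])&(P[...,2]<Zr[1])&(P[...,0]>.35)&(P[...,0]<.52)&(P[...,1]<-.27);print(Zr,P[m][:,1].max() if m.any() else 0)
to([.4398,-.2233,.10],111.1)
to([.4398,-.2233,.014],111.1)
```

```text
(0.03, 0.1) -0.3426692951048051
(0.1, 0.2) -0.34240981677399107
(0.2, 0.4) -0.2700066692489621
d [-3.85 -0.83 15.02] twist -21.0 cur y-ang 90.1 q6 -2.29 t 7.05
d [-3.85 -0.83 23.62] twist -21.0 cur y-ang 90.1 q6 -2.29 t 7.05
```

```bash
python3 -m pendant '[{"dx":-3.9,"dy":-0.8,"dz":5,"twist":-10},{"dx":-3.9,"dy":-0.8,"dz":10,"twist":-20},{"dx":-3.9,"dy":-0.8,"dz":15,"twist":-21},{"dx":-3.9,"dy":-0.8,"dz":15,"twist":-21},{"dx":-3.9,"dy":-0.8,"dz":18,"twist":-21},{"dx":-3.9,"dy":-0.8,"dz":21,"twist":-21},{"dx":-3.9,"dy":-0.8,"dz":23.6,"twist":-21},{"dx":-3.9,"dy":-0.8,"dz":23.6,"twist":-21}]' 82
python3 -c "
from h import *
to([.4398,-.2233,.014],111.1)"
```

```text
time: 8.05
eef_pos: [0.4403, -0.2241, 0.015]
tcp_rot: [-0.183, 0.983, 0.0, -0.0]
contact_force: [0.7, 0.6, 1.3]
opening: 0.821
finger_force: 0.0
d [0.02 0.09 0.1 ] twist -0.0 cur y-ang 111.1 q6 -2.61 t 8.05
```

```bash
python3 -m pendant '[{"dx":0,"dy":0,"dz":0,"twist":0},{"dx":0,"dy":0,"dz":0,"twist":0},{"dx":0,"dy":0,"dz":0,"twist":0},{"dx":0,"dy":0,"dz":0,"twist":0},{"dx":0,"dy":0,"dz":-2,"twist":0},{"dx":0,"dy":0,"dz":-5,"twist":0},{"dx":0,"dy":0,"dz":-9,"twist":0},{"dx":0,"dy":0,"dz":-12,"twist":0},{"dx":0,"dy":0,"dz":-12,"twist":0}]' 0 45
python3 - <<'E'
from h import *
i,P,d=shot('wrist');save(i,'w7.png',1.2)
to([.5,.0,.13],85)
E
```

```text
time: 9.18
eef_pos: [0.4413, -0.2256, 0.1371]
tcp_rot: [-0.182, 0.983, -0.002, 0.002]
contact_force: [-0.3, -0.2, -2.8]
opening: 0.529
finger_force: 48.0
d [-13.65  18.82   0.47] twist 26.0 cur y-ang 111.0 q6 -2.62 t 9.22
```

View pics/w7.png

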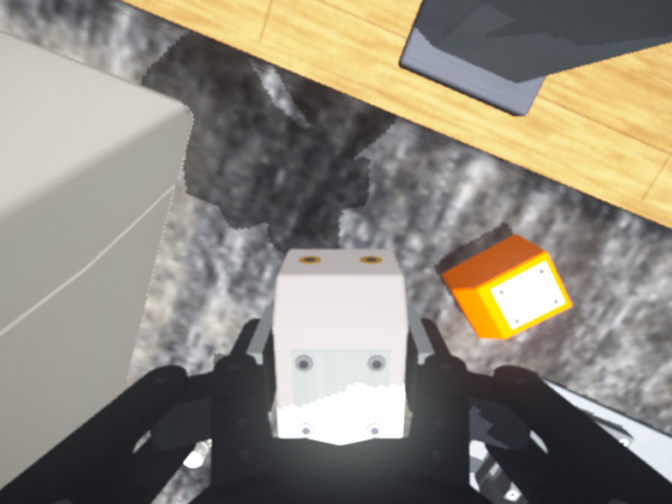

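The block sits level between the pads, with the bevel facing the camera at (340,300). I'll measure it in the hand.

Run:
```python
from h import *
s=ctrl.get_state();Rm=R.from_quat(s['tcp_rot']).as_matrix()
P=np.load('last_wrist.npz')['P'];T=(P-s['eef_pos'])@Rm*1000
sel=T[210:360,225:345].reshape(-1,3);sel=sel[(sel[:,2]<25)&(abs(sel[:,1])<21)]
top=sel[(abs(sel[:,2]-np.percentile(sel[:,2],5))<3)]
print('top z',np.median(top[:,2]),'top x max',np.percentile(top[:,0],99))
for lo in range(0,44,3):
    m=(sel[:,0]>=lo)&(sel[:,0]<lo+3)
    if m.sum()>5:print(lo,m.sum(),np.percentile(sel[m,2],[5,50,95]).round(1))
wide=T[270:330,180:390].reshape(-1,3);wide=wide[(abs(wide[:,2]-np.median(top[:,2]))<2)]
print('y',np.percentile(wide[:,1],[1,99]),s['eef_pos'])
```

```text
top z -30.806156120998445 top x max 14.879136619974213
0 669 [-32.5 -31.  -30. ]
3 691 [-31.8 -30.8 -29.9]
6 664 [-31.6 -30.7 -29.8]
9 710 [-31.5 -30.6 -29.8]
12 940 [-31.2 -29.8 -27.9]
15 1066 [-29.6 -27.2 -25.2]
18 985 [-26.  -24.1 -22.2]
21 931 [-23.  -21.  -19.1]
24 1967 [-19.5 -14.4   7.3]
27 562 [-15.6  -3.2   6.9]
y [-28.83097557  29.07710544] [ 0.44008327 -0.22462336  0.13486647]
```

Run:
```python
from h import *
to([.5321,.0229,.135],85)
to([.5321,.0229,.060],85)
```

```text
d [-17.47  19.81  -0.03] twist 26.0 cur y-ang 111.0 q6 -2.62 t 9.22
d [-17.46  19.82   7.47] twist 26.0 cur y-ang 111.0 q6 -2.62 t 9.22
```

```bash
python3 -m pendant '[{"dx":-3.5,"dy":4,"dz":0,"twist":5},{"dx":-7,"dy":8,"dz":0,"twist":10},{"dx":-10.5,"dy":12,"dz":0,"twist":16},{"dx":-14,"dy":16,"dz":0,"twist":21},{"dx":-17.5,"dy":19.8,"dz":0,"twist":26},{"dx":-17.5,"dy":19.8,"dz":0,"twist":26},{"dx":-17.5,"dy":19.8,"dz":3,"twist":26},{"dx":-17.5,"dy":19.8,"dz":6,"twist":26},{"dx":-17.5,"dy":19.8,"dz":7.5,"twist":26},{"dx":-17.5,"dy":19.8,"dz":7.5,"twist":26}]'
python3 - <<'E'
from h import *
i,P,d=shot('wrist');save(i,'w8.png',1.2)
to([.5321,.0229,.042],85)
E
```

```text
time: 10.48
eef_pos: [0.5304, 0.0228, 0.0572]
tcp_rot: [0.044, 0.999, 0.0, -0.002]
contact_force: [0.4, 0.3, -1.4]
opening: 0.525
finger_force: 48.0
d [-0.03  0.02  1.67] twist -0.0 cur y-ang 85.0 q6 -1.63 t 10.53
```

View pics/w8.png

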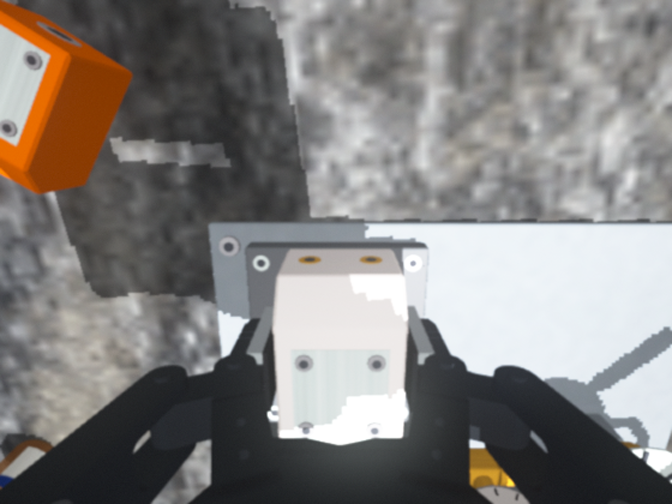

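The held block is over the bed and square to it. The bed's rear edge runs (247–428, 245) and the block's 287–397, which hints at a small sideways offset, so I'll measure it.

Run:
```python
from h import *
s=ctrl.get_state();Rm=R.from_quat(s['tcp_rot']).as_matrix()
P=np.load('last_wrist.npz')['P'];T=(P-s['eef_pos'])@Rm*1000;Z=P[...,2]
b=T[(Z>.016)&(Z<.024)&(abs(T[...,0]-14)<14)&(abs(T[...,1])<60)]
print('bed x max',np.percentile(b[:,0],99),[ (np.percentile(c[:,1],[.5,99.5]).round(1)) for c in [b[abs(b[:,0]-x)<2] for x in (10,14,18)] if len(c)>20])
t=T[215:330,200:370].reshape(-1,3)
for x in(14,18,21):
    zz=-30.8+x-12.8;c=t[(abs(t[:,0]-x)<1.5)&(abs(t[:,2]-zz)<3)];print(x,np.percentile(c[:,1],[.5,99.5]).round(1))
print('bed z',np.median(b[:,2]))
```

```text
bed x max 24.12979300499983 [array([-45.9,  45.2]), array([-45.7,  45.1]), array([-45.8,  45.2])]
14 [-27.7  30.1]
18 [-21.3  23.5]
21 [-21.2  23.7]
bed z 39.3836026703251
```

```bash
python3 -m pendant '[{"dx":0,"dy":-0.15,"dz":0.8,"twist":0},{"dx":0,"dy":-0.15,"dz":1.7,"twist":0},{"dx":0,"dy":-0.15,"dz":1.7,"twist":0},{"dx":-0.8,"dy":-0.15,"dz":1.7,"twist":0},{"dx":-1.6,"dy":-0.15,"dz":1.7,"twist":0},{"dx":-2.4,"dy":-0.15,"dz":1.7,"twist":0},{"dx":-2.4,"dy":-0.15,"dz":1.7,"twist":0}]'
```

```text
time: 11.4
eef_pos: [0.5571, 0.0194, 0.0427]
tcp_rot: [0.043, 0.999, -0.0, 0.001]
contact_force: [-1.0, 0.2, -3.4]
opening: 0.53
finger_force: 48.0
```

```bash
python3 -m pendant '[{"dx":-0.2,"dy":0,"dz":0.2,"twist":0},{"dx":-0.4,"dy":0,"dz":0.4,"twist":0},{"dx":-0.4,"dy":0,"dz":0.4,"twist":0},{"dx":-0.4,"dy":0,"dz":0.4,"twist":0}]'
python3 -m pendant '[{"dx":-0.2,"dy":0,"dz":0.2,"twist":0},{"dx":-0.2,"dy":0,"dz":0.2,"twist":0},{"dx":-0.2,"dy":0,"dz":0.2,"twist":0}]'
```

```text
time: 11.9
eef_pos: [0.5597, 0.0193, 0.0384]
tcp_rot: [0.043, 0.999, 0.0, -0.0]
contact_force: [-3.0, 0.1, 1.6]
opening: 0.528
finger_force: 48.6
time: 12.28
eef_pos: [0.5618, 0.0191, 0.0371]
tcp_rot: [0.043, 0.999, -0.0, -0.001]
contact_force: [-6.0, 1.2, 5.2]
opening: 0.534
finger_force: 49.2
```

```bash
python3 -m pendant '[{"dx":0,"dy":0,"dz":0,"twist":0},{"dx":0,"dy":0,"dz":0,"twist":0},{"dx":0,"dy":0,"dz":0,"twist":0},{"dx":0,"dy":0,"dz":-3,"twist":0},{"dx":0,"dy":0,"dz":-8,"twist":0},{"dx":3,"dy":0,"dz":-10,"twist":0},{"dx":6,"dy":0,"dz":-10,"twist":0},{"dx":6,"dy":0,"dz":-10,"twist":0},{"dx":6,"dy":0,"dz":-10,"twist":0}]' 75
cat > chk.py <<'E'
from h import *
i,P,d=shot('wrist');save(i,'chk_%d.png'%(ctrl.get_state()['time']*100),1.4)
o=np.array([.5652,.0200]);a=np.radians(-5);E=np.array([[np.cos(a),np.sin(a)],[-np.sin(a),np.cos(a)]])
S=P.copy();S[...,:2]=(P[...,:2]-o)@E.T;S*=1000
img=i.astype(int)
m=(S[...,2]>60)&(S[...,2]<75)&(abs(S[...,1])<40)&(S[...,0]>-40)&(S[...,0]<31)&(img.min(-1)>100)
k,l,s,c=cv2.connectedComponentsWithStats(m.astype(np.uint8));q=S[l==1+np.argmax(s[1:,4])]
r=cv2.minAreaRect(q[:,:2].astype(np.float32));print('top rect stand',np.round(r[0],1),np.round(r[1],1),r[2],'x',np.percentile(q[:,0],[1,99]),'y',np.percentile(q[:,1],[1,99]))
t=q[(q[:,0]>-12)&(q[:,0]<25)];A=np.c_[t[:,:2],np.ones(len(t))];print('plane',np.linalg.lstsq(A,t[:,2],rcond=None)[0].round(3))
f=S[(S[...,2]>58)&(S[...,2]<75)&(abs(S[...,1])<46)&(S[...,0]>20)&(S[...,0]<50)&(img.min(-1)<=130)]
print('fence x',np.percentile(f[:,0],[1,50,99]) if len(f) else 0,'y',np.percentile(f[:,1],[1,99]) if len(f) else 0)
b=S[(abs(S[...,2]-20)<4)&(abs(S[...,1])<60)&(S[...,0]<-36)&(S[...,0]>-50)];print('bed y',np.percentile(b[:,1],[1,99]),'z',np.median(b[:,2]))
E
python3 chk.py; python3 -c "
from h import *
a=np.radians(-5);q=np.array([565.2,20])+np.array([[np.cos(a),-np.sin(a)],[np.sin(a),np.cos(a)]])@[-40,0];print(q)
to([q[0]/1e3,q[1]/1e3,.068],85)"
```

```text
time: 13.4
eef_pos: [0.503, 0.0241, 0.1364]
tcp_rot: [0.044, 0.999, -0.0, 0.001]
contact_force: [-0.1, 0.6, -0.7]
opening: 0.751
finger_force: 0.0
top rect stand [-5.8  0.5] [60.2 46. ] 0.909125566482544 x [-34.28937285  22.29183751] y [-21.99610607  22.96752777]
plane [ 0.0000e+00 -2.0000e-03  6.8606e+01]
fence x [31.52075764 32.48353126 33.51739288] y [-44.97705327  42.65016831]
bed y [-45.30903417  44.43225952] z 19.454040809518624
[525.35221208  23.48622971]
d [-2.21  0.14  6.84] twist 0.0 cur y-ang 85.0 q6 -1.64 t 13.45
```

The block is between the cheeks, level, sitting on the free cups about 4 mm short of the fence. Now the diagonal push on the bevel with shut fingers.

```bash
python3 -m pendant '[{"dx":0,"dy":0,"dz":0,"twist":0},{"dx":0,"dy":0,"dz":0,"twist":0},{"dx":0,"dy":0,"dz":0,"twist":0},{"dx":-0.6,"dy":0.1,"dz":3,"twist":0},{"dx":-1.2,"dy":0.1,"dz":6.2,"twist":0},{"dx":-1.2,"dy":0.1,"dz":6.2,"twist":0},{"dx":-1.2,"dy":0.1,"dz":6.2,"twist":0}]' 0
python3 -m pendant '[{"dx":-0.3,"dy":0,"dz":0.3,"twist":0},{"dx":-0.6,"dy":0,"dz":0.6,"twist":0},{"dx":-0.9,"dy":0,"dz":0.9,"twist":0},{"dx":-0.9,"dy":0,"dz":0.9,"twist":0}]'
```

```text
time: 14.32
eef_pos: [0.5148, 0.0241, 0.0752]
tcp_rot: [0.043, 0.999, -0.0, 0.0]
contact_force: [0.1, -0.2, 1.1]
opening: -0.002
finger_force: 0.0
time: 14.82
eef_pos: [0.5233, 0.0234, 0.0651]
tcp_rot: [0.043, 0.999, 0.0, -0.0]
contact_force: [-0.7, 0.8, 0.1]
opening: -0.0
finger_force: 0.0
```

```bash
python3 -m pendant '[{"dx":-0.2,"dy":0,"dz":0.2,"twist":0},{"dx":-0.4,"dy":0,"dz":0.4,"twist":0},{"dx":-0.4,"dy":0,"dz":0.4,"twist":0}]'
python3 -m pendant '[{"dx":-0.2,"dy":0,"dz":0.2,"twist":0},{"dx":-0.3,"dy":0,"dz":0.3,"twist":0},{"dx":-0.3,"dy":0,"dz":0.3,"twist":0}]'
```

```text
time: 15.2
eef_pos: [0.5272, 0.0231, 0.0613]
tcp_rot: [0.043, 0.999, 0.0, -0.0]
contact_force: [-1.0, 0.4, 1.1]
opening: 0.004
finger_force: 1.1
time: 15.58
eef_pos: [0.5313, 0.0227, 0.0599]
tcp_rot: [0.043, 0.999, -0.0, 0.001]
contact_force: [-2.9, 0.5, 7.1]
opening: 0.001
finger_force: 3.6
```

```bash
python3 -m pendant '[{"dx":-0.2,"dy":0,"dz":0.05,"twist":0},{"dx":-0.4,"dy":0,"dz":0.1,"twist":0},{"dx":-0.4,"dy":0,"dz":0.1,"twist":0}]'
python3 -m pendant '[{"dx":-0.2,"dy":0,"dz":0.1,"twist":0},{"dx":-0.3,"dy":0,"dz":0.15,"twist":0},{"dx":-0.3,"dy":0,"dz":0.15,"twist":0}]'
```

```text
time: 15.95
eef_pos: [0.5343, 0.0226, 0.0598]
tcp_rot: [0.043, 0.999, 0.0, -0.001]
contact_force: [-7.9, 1.8, 15.3]
opening: -0.001
finger_force: 8.3
time: 16.32
eef_pos: [0.5347, 0.0226, 0.0596]
tcp_rot: [0.043, 0.999, 0.0, -0.005]
contact_force: [-19.3, 0.9, 29.9]
opening: -0.002
finger_force: 17.6
```

```bash
python3 -m pendant '[{"dx":0,"dy":0,"dz":-0.15,"twist":0},{"dx":0,"dy":0,"dz":-0.15,"twist":0},{"dx":0,"dy":0,"dz":-0.15,"twist":0}]'
```

```text
time: 16.7
eef_pos: [0.5347, 0.0226, 0.0598]
tcp_rot: [0.043, 0.999, 0.0, -0.005]
contact_force: [-15.5, 0.9, 21.9]
opening: 0.001
finger_force: 13.4
```

```bash
python3 -m pendant '[{"dx":0,"dy":0,"dz":-0.1,"twist":0},{"dx":0,"dy":0,"dz":-0.1,"twist":0},{"dx":0,"dy":0,"dz":-0.1,"twist":0}]'
python3 chk.py
python3 - <<'E'
from h import *
s=ctrl.get_state();print(s['contact_force'],s['eef_pos'])
i,P,d=shot('scene');save(i[150:320,200:400],'scene_end.png',4)
E
```

```text
time: 17.08
eef_pos: [0.5346, 0.0226, 0.0598]
tcp_rot: [0.043, 0.999, 0.0, -0.004]
contact_force: [-12.4, 0.6, 16.7]
opening: -0.003
finger_force: 10.7
top rect stand [15.   1.2] [21.2  6.9] 0.5334611535072327 x [ 5.50702051 24.89261782] y [-2.20620131  4.55447606]
plane [-4.0000e-03  2.0000e-03  6.5699e+01]
fence x 0 y 0
bed y [-45.22528563  44.16506382] z 19.496389418459604
[-12.59588394   0.99921528  16.92497183] [0.53462416 0.02262032 0.05983683]
```

```bash
ls pics
python3 - <<'E'
import cv2,glob,numpy as np
a=cv2.imread(sorted(glob.glob('pics/chk_*'),key=lambda f:int(f.split('_')[1][:-4]))[-1]);b=cv2.imread('pics/scene_end.png')
b=cv2.resize(b,(400,340));a=cv2.resize(a,(400,300));c=np.zeros((340,800,3),np.uint8);c[:300,:400]=a;c[:,400:]=b;cv2.imwrite('pics/end.png',c)
E
```

```text
chk_1345.png
chk_1712.png
crop2.png
scene1.png
scene_end.png
top1.png
w3.png
w4.png
w5.png
w6.png
w7.png
w8.png
```

View pics/end.png

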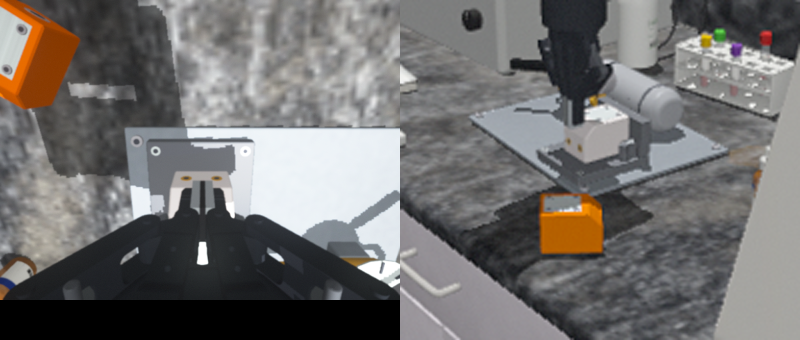

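The end view shows the shut fingers on the bevel at (200,195) and the block level on the bed. I'll check the distance to the fence from its rear face.

Run:
```python
from h import *
P=np.load('last_wrist.npz')['P'];o=np.array([.5652,.0200]);a=np.radians(-5);E=np.array([[np.cos(a),np.sin(a)],[-np.sin(a),np.cos(a)]])
S=P.copy();S[...,:2]=(P[...,:2]-o)@E.T;S*=1000
for y in(-15,0,15):
    m=(S[...,2]>28)&(S[...,2]<48)&(abs(S[...,1]-y)<6)&(abs(S[...,0]+34)<12);print(y,m.sum(),np.percentile(S[m][:,0],[5,50,95]).round(1))
b=S[(abs(S[...,2]-60)<4)&(abs(S[...,1])<22)&(S[...,0]<-17)&(S[...,0]>-34)&(abs(S[...,1])>15)];print('bevel x-z (home -85.0+..):',np.median(b[:,0]-b[:,2]),len(b))
```

```text
-15 316 [-32.  -31.5 -31. ]
0 175 [-31.8 -31.4 -31. ]
15 312 [-31.9 -31.5 -31. ]
bevel x-z (home -85.0+..): -82.94376081304031 442
```

```bash
python3 -m pendant '[{"dx":-0.06,"dy":0,"dz":0,"twist":0},{"dx":-0.06,"dy":0,"dz":0,"twist":0},{"dx":-0.06,"dy":0,"dz":0,"twist":0},{"dx":-0.06,"dy":0,"dz":0,"twist":0}]'
```

```text
time: 17.68
eef_pos: [0.5346, 0.0226, 0.0598]
tcp_rot: [0.043, 0.999, 0.0, -0.005]
contact_force: [-16.2, 1.6, 18.9]
opening: -0.001
finger_force: 11.8
```

```bash
python3 -m pendant '[{"dx":0,"dy":0,"dz":-0.08,"twist":0},{"dx":0,"dy":0,"dz":-0.08,"twist":0},{"dx":0,"dy":0,"dz":-0.08,"twist":0},{"dx":0,"dy":0,"dz":-0.08,"twist":0}]'; python3 -c "
from plant import ctrl
s=ctrl.get_state();print(s['contact_force'],s['eef_pos'])
print(ctrl.sign_off())"
```

```text
time: 18.18
eef_pos: [0.5346, 0.0227, 0.0599]
tcp_rot: [0.043, 0.999, 0.0, -0.005]
contact_force: [-13.0, 0.6, 14.4]
opening: 0.002
finger_force: 9.7
[-13.02349957   0.57239551  14.38550362] [0.53461141 0.02266734 0.05986988]
the job is handed in; nothing more can be done
None
```

Handed in at 18.2 s: the lever is about half open (45–46° by camera), and the block is in the nest against bed and fence, still held by a diagonal push on its bevel of about 13 N towards the fence and 14 N down.

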